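# Load the stick insect dish and slide it under the viewer

### The job

Set the dish with the stick insect in the empty nest of the blue carriage, then slide the carriage along its rail until it is fully home against the rubber bumpers under the viewing window. The carriage jams if it is pushed off-centre, so push it gently along its centre line and never force it. Keep the dish level and leave the other dishes and the vials where they are.

Things in the scene. Friction and masses are not known exactly. Their poses are not given: they have to be found in the camera images.
- track: Fixed white viewer. Origin: centre of its underside on the bench; x: the way the carriage is pushed, y left of it, z up. Slab 360 x 130 mm (x -180 to 180), 12 mm thick; bare aluminium guide rail along y = 0, 20 mm wide, its top 24 mm above the bench. At the far end a portal: uprights at y = +-85 mm (20 mm thick, x 95 to 145 mm) carry a deck with a glass window.
- home (a point): On the viewer, between the faces of the two rubber bumpers (at y = +-45 mm): track (140, 0, 24) mm. The carriage's front edge touches the bumpers when it is home; its origin is then at track x = 95 mm, and it counts as home from 90 mm on.
- deck_edge (a point): Middle of the lower near edge of the viewer's deck, track (22, 0, 175) mm; the deck reaches from there to x = 178 mm, is 190 mm wide and its top is 195 mm above the bench. With the carriage home the push face is 28 mm in under this edge: an upright tool cannot follow, so lean it back 30 to 50 degrees, fingers pointing forward (+x) and down.
- carriage: Loose blue carriage, 90 mm long (x), 120 mm wide (y), 0.6 kg, not held down. Origin: centre of its underside, 12 mm above the bench; axes as the track's within 5 degrees. Flat top 22 mm above the origin. A 34 mm shoe straddles the rail. Pushed where the touch is within 12 mm of the centre line it runs freely (about 4 N); 25 mm or more to a side it wedges. Starts at track x = -110 to -55 mm.
- nest (a point): Centre of the round white nest on top of the carriage, at carriage (4, 0, 22) mm. Four orange blocks 8 mm high on the diagonals leave 4 mm of play round the dish. Fingers fit on the carriage's +y and -y sides of the dish between the blocks, not on its x sides (push plate at the rear).
- push_face (a point): Middle of the carriage's flat rear push face, carriage (-45, 0, 26) mm, marked by a yellow stripe. The face looks to carriage -x, is 120 mm wide and reaches from 26 to 50 mm above the bench. Push low, with the fingertips 30 to 36 mm above the bench, along +x; meet it slowly (20 to 40 mm/s) and stay under 40 N.
- dish_stick: Loose round closed dish, 60 mm in diameter, 15 mm high, white with a thin brown stick insect with six long legs; 50 g. Origin: centre of its underside. The one to load.
- dish_beetles: Same dish with three small dark beetles; origin: centre of its underside. Leave it.
- dish_bark: Same dish with three dark strips of bark; origin: centre of its underside. Leave it.
- vial_amber: Loose small amber vial with white cap, 26 mm in diameter, 50 mm high; origin: centre of its underside. Leave it.
- vial_clear: Loose small clear vial with white cap, 26 mm in diameter, 60 mm high; origin: centre of its underside. Leave it.
Mind the look-alikes: they are no part of the job. What is shaped like the carriage but green or red is not meant.

How it is judged:
By the outcome, as a careful person would: the job done as asked, in the order asked, and still so for the second after the job is handed in, with the robot touching nothing.
It also fails if it takes over 58 s, if anything falls off the work surface, if the arm or the gripper's body presses on something with over 40 N, if the wrist force passes 120 N, or if a joint passes its speed limit or range.

### The arm

A 6-joint arm with a two-finger parallel gripper is mounted at the origin on the work surface. World frame = base frame: x ahead of the robot, y to its left, z up, the work surface at z = 0. Lengths are in m, angles in rad, forces in N, time in s.
With the tool pointing down it reaches from about 0.325 to 0.85 m from the base axis. Payload 15.5 kg.
Tool frame: the origin (TCP) lies at the very end of the fingers, on their centre line; the grasp point (between the pads) lies 19 mm behind it; z points along the fingers, y is the direction in which the jaws open and shut (so a half turn about z gives the same grasp; the last joint's range is limited). The gripper opens to 91 mm and grips with 3 to 60 N. Pads are 32 mm wide; open, the fingers measure 118 mm over their backs; the gripper's body (76 mm by 178 mm) begins 60 mm behind the grasp point.
Start: joints at [-1.278, 0.494, 1.345, -0, 1.302, -0.096], TCP at [0.237, -0.578, 0.186] pointing down, gripper open.
Joint ranges: [-2.91, 2.91], [-0.82, 2.16], [0.22, 2.67], [-1.22, 4.37], [0.12, 2.79], [-3.08, 3.08]. Speed limits (rad/s): [1.89, 1.89, 2.57, 3.01, 3.01, 3.01].

### API

Orientations are given as a unit quaternion [w, x, y, z].
In Python, from rig import ctrl gives the robot as it stands. Calls block until the motion is done:
- ctrl.move_ptp(position, orientation): joint-space move of the TCP to a pose.
- ctrl.movel(position, frame=None, vel=0.15, until_force=None): straight line of the TCP; frame=None keeps the orientation; vel is the mean speed in m/s. With until_force (N) it stops when the force on the tool has changed by that much, and returns True; else False.
- ctrl.movej(angles): joint-space move.
- ctrl.release() and ctrl.clamp(grip_force=None): open the fingers fully, or close them until they stop; grip_force is the grip in N (None keeps the last).
- ctrl.pause(seconds).
- ctrl.solve_ik(position, orientation): joint angles nearest the present ones, or None.
- ctrl.read_state(): the state.
- ctrl.camera(name): name is "scene" or "top" or "wrist"; returns a dict with "pixels" (420x560x3 uint8, red, green, blue), "fovy" (degrees; the focal length in pixels is half the picture's height over the tangent of half this angle, whatever the lens; pixels are square), "cx", "cy" (the principal point, pixels), "origin" and "rotation" of the camera in the world. Camera axes: x right, y down, z forward; pixel columns grow to the right and rows downward; lengths in m; the calibration is good to about 2 mm. The wrist camera is an equidistant fisheye: a pixel r from the principal point sees the ray r / f radians off the axis. A picture is of the moment at which its call begins. There is no depth.
A pose or a line that the arm cannot do raises ctrl.IKError and nothing moves.
- ctrl.sign_off(): hands the job in, once; it reports no verdict.
The state is a dict: "t": time; "joint_positions": joint angles; "dq": joint speeds; "tau": joint torques, N m; "ee_pos": TCP position; "eef_rot": TCP orientation; "force": force on the tool from outside, world axes, zero at the start; "torque": the same for the moment, N m; "gripper_width": finger opening in m.
Only numpy, scipy, OpenCV 4.12 (cv2) and the standard library are available. Lean on these libraries where they do the work, as an engineer would, in place of code of your own. Each camera call takes 0.05 s, during which the arm holds its last target. There are 200 camera calls.

## Working session

There is one attempt and no reset: what is moved stays moved. The work goes in short steps, each a Python script; the robot and the scene stay as the last script left them, time stands still between calls to the robot, and variables do not carry over. Pictures are saved under pics/ and viewed, about 8 in all and at most 12, crops included, and the job is handed in when it is done.

```bash
mkdir -p pics; ls; python3 - <<'E'
from rig import ctrl
import cv2,numpy as np
for n in ("scene","top"):
    c=ctrl.camera(n); cv2.imwrite(f"pics/{n}0.png",c["pixels"][:,:,::-1])
    print(n,c["fovy"],c["cx"],c["cy"],c["origin"],c["rotation"])
print(ctrl.read_state())
E
```

```text
pics
scene 57.57958100252009 272.409679280593 218.47027605935213 [1.00653316 0.53806529 0.63792688] [-0.17139897  0.3150782   0.8262745  -0.4343024 ]
top 49.94078959976274 285.905379337622 212.73080955172358 [ 0.30783299 -0.00203505  1.24150927] [-0.06794718  0.70769898 -0.70085564  0.05785063]
{'t': 0.1, 'joint_positions': array([-1.27751799e+00,  4.94105600e-01,  1.34606930e+00, -2.08960439e-05,
        1.30254975e+00, -9.54771017e-02]), 'dq': array([-0.00086865, -0.00184858, -0.00253012, -0.00025374, -0.00024913,
       -0.00081551]), 'tau': array([ 2.27992023e-03, -8.80243134e+01, -3.82541120e+01,  7.08818086e-02,
        4.82652267e-02, -2.01632793e-05]), 'ee_pos': array([ 0.23679339, -0.57798279,  0.18580749]), 'eef_rot': array([-5.62236489e-04,  9.81167364e-01,  1.93158702e-01, -6.59098125e-05]), 'force': array([-0.14510689,  0.29462088, -1.0522995 ]), 'torque': array([ 0.00563325, -0.03759405, -0.02210089]), 'gripper_width': 0.09119956321984736}
```

View pics/scene0.png

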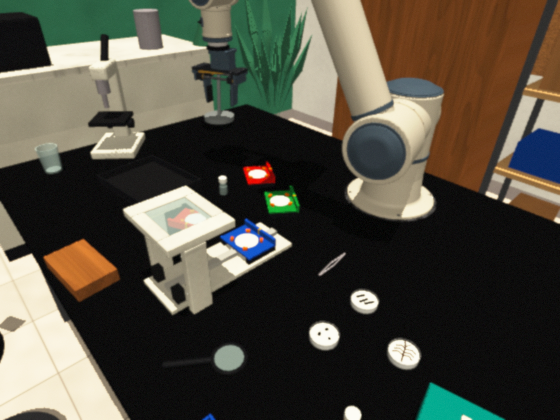

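View pics/top0.png

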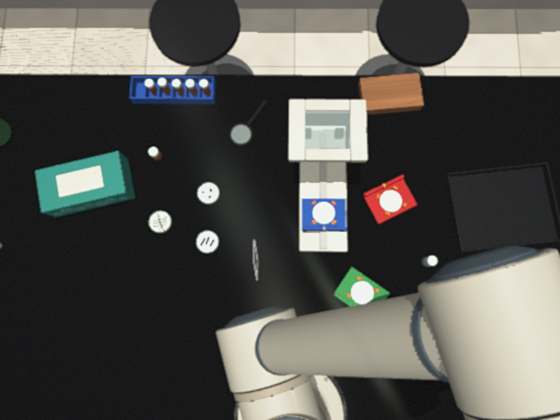

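The stick-insect dish is at top (160,222) and scene (404,353). The bark dish is at (207,242) and the beetles dish at (208,192). The blue carriage nest is at (323,213), on a track pointing up the image, with the slab's rear edge at row ~250. Next I measure these.

```bash
cat > h.py <<'E'
from rig import ctrl
import numpy as np, cv2
from scipy.spatial.transform import Rotation as R
def RM(q): return R.from_quat(np.r_[q[1:],q[0]]).as_matrix()
def quat(M): q=R.from_matrix(M).as_quat(); return np.r_[q[3],q[:3]]
def shot(n,save=None):
    c=ctrl.camera(n); 
    if save: cv2.imwrite(f"pics/{save}.png",c["pixels"][:,:,::-1])
    return c
def cast(c,uv,z,fish=False):
    f=210/np.tan(np.radians(c["fovy"])/2); uv=np.atleast_2d(uv).astype(float)
    d=(uv-[c["cx"],c["cy"]])/f
    if fish:
        r=np.linalg.norm(d,axis=1,keepdims=True); d=np.hstack([d/np.maximum(r,1e-9)*np.sin(r),np.cos(r)])
    else: d=np.hstack([d,np.ones((len(d),1))])
    d=d@RM(c["rotation"]).T; o=np.array(c["origin"])
    return o+d*((z-o[2])/d[:,2])[:,None]
def blobs(m,lo,hi):
    n,l,s,ce=cv2.connectedComponentsWithStats(m.astype(np.uint8))
    return [(i,s[i],ce[i],l==i) for i in range(1,n) if lo<s[i][4]<hi]
def down(yaw): # tool z down, jaw axis (tool y) at world angle yaw
    y=np.array([np.cos(yaw),np.sin(yaw),0]); z=np.array([0,0,-1.]); return quat(np.c_[np.cross(y,z),y,z])
E
python3 - <<'E'
from h import *
c=shot("top"); p=c["pixels"].astype(int); hsv=cv2.cvtColor(c["pixels"],cv2.COLOR_RGB2HSV)
white=(hsv[...,2]>130)&(hsv[...,1]<70)
k=np.ones((3,3),np.uint8)
for i,s,ce,m in blobs(cv2.morphologyEx(white.astype(np.uint8),cv2.MORPH_CLOSE,k),40,15000):
    if s[1]<85 or s[1]>280: continue
    ct=max(cv2.findContours(m.astype(np.uint8),0,1)[0],key=len); (x,y),r=cv2.minEnclosingCircle(ct)
    print("white",s,(round(x,1),round(y,1),round(r,1)),cast(c,ce,.015)[0].round(4))
blue=(hsv[...,0]>105)&(hsv[...,0]<130)&(hsv[...,1]>150)&(hsv[...,2]>60)
for i,s,ce,m in blobs(blue,200,5000):
    if s[1]<150: continue
    ct=max(cv2.findContours(m.astype(np.uint8),0,1)[0],key=len); rc=cv2.minAreaRect(ct)
    b=cast(c,cv2.boxPoints(rc),.034); print("blue",s,rc,b.round(4),b.mean(0).round(4))
    print([np.linalg.norm(b[j]-b[j-1]).round(4) for j in range(4)])
im=c["pixels"][80:270,140:400,::-1]
cv2.imwrite("pics/crop1.png",cv2.resize(im,None,fx=3,fy=3,interpolation=cv2.INTER_CUBIC))
# slab sides at rows 170-192 and 238-248
for r in list(range(166,192,4))+list(range(236,254,2)):
    xs=np.where(white[r,280:370])[0]+280
    if len(xs): print(r,xs.min(),xs.max(),cast(c,[[xs.min()-.5,r],[xs.max()+.5,r]],.012)[:,:2].round(4).tolist())
E
```

```text
white [ 288   99   80  153 8077] (327.0, 172.4, 82.2) [ 0.6815 -0.0929  0.015 ]
white [231 125  19  18 272] (240.2, 133.6, 9.5) [0.7568 0.1495 0.015 ]
white [148 147  10  10  80] (152.9, 151.2, 5.0) [0.7029 0.3975 0.015 ]
white [  56  165   48   33 1056] (79.5, 181.0, 25.4) [0.615  0.5994 0.015 ]
white [197 182  22  22 375] (207.6, 192.5, 10.9) [0.584  0.2357 0.015 ]
white [380 190  22  22 387] (390.2, 200.9, 11.3) [ 0.5653 -0.2723  0.015 ]
white [149 211  22  21 381] (159.5, 221.0, 11.2) [0.5022 0.3659 0.015 ]
white [196 231  23  22 396] (206.9, 241.1, 11.3) [0.4473 0.2322 0.015 ]
white [253 240   5  40 115] (255.0, 259.5, 19.6) [0.4035 0.1    0.015 ]
white [427 255  11  11  95] (431.9, 260.3, 5.4) [ 0.4018 -0.379   0.015 ]
blue [303 199  44  32 631] ((324.5, 214.5), (31.0, 43.0), 90.0) [[ 0.5637 -0.0299  0.034 ]
 [ 0.5647 -0.1472  0.034 ]
 [ 0.4792 -0.1462  0.034 ]
 [ 0.4782 -0.0302  0.034 ]] [ 0.5214 -0.0884  0.034 ]
[np.float64(0.0855), np.float64(0.1174), np.float64(0.0855), np.float64(0.1159)]
166 301 344 [[0.6635, -0.0229], [0.6643, -0.1469]]
170 301 344 [[0.6518, -0.023], [0.6527, -0.1467]]
174 300 344 [[0.6402, -0.0202], [0.6411, -0.1466]]
178 300 344 [[0.6286, -0.0203], [0.6295, -0.1465]]
182 300 345 [[0.617, -0.0204], [0.618, -0.1491]]
186 299 346 [[0.6055, -0.0176], [0.6065, -0.1518]]
190 299 346 [[0.594, -0.0177], [0.595, -0.1516]]
236 299 346 [[0.4646, -0.0185], [0.4658, -0.1499]]
238 299 346 [[0.459, -0.0185], [0.4602, -0.1499]]
240 299 347 [[0.4535, -0.0185], [0.4548, -0.1525]]
242 299 347 [[0.448, -0.0186], [0.4493, -0.1525]]
244 299 347 [[0.4425, -0.0186], [0.4438, -0.1524]]
246 299 347 [[0.437, -0.0186], [0.4383, -0.1523]]
248 299 347 [[0.4316, -0.0187], [0.4328, -0.1522]]
250 300 347 [[0.4261, -0.0214], [0.4274, -0.1522]]
```

View pics/crop1.png

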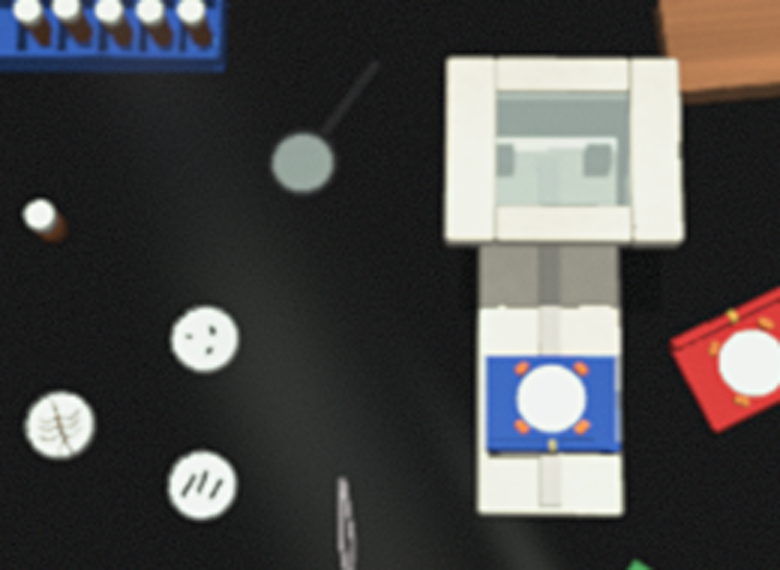

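```bash
python3 - <<'E'
from h import *
for yaw in (np.pi/2,-np.pi/2):
    for P in ([.502,.366,.004],[.525,-.087,.04]):
        print(yaw,P,np.round(ctrl.solve_ik(P,down(yaw)),2))
s=ctrl.read_state(); q=s["eef_rot"]
ctrl.movel([*s["ee_pos"][:2],.40],vel=.25)
Y=-np.pi/2
def pick(P):
    a=[ctrl.solve_ik(P,down(y)) for y in (np.pi/2,-np.pi/2)]
    return min((abs(x[5]),y) for x,y in zip(a,(np.pi/2,-np.pi/2)) if x is not None)[1]
Y=pick([.5,.15,.2]); print("Y",Y)
ctrl.move_ptp([.502,.366,.30],down(Y)); ctrl.movel([.502,.366,.17])
c=shot("wrist","w1"); print(c["origin"],c["fovy"],c["cx"],c["cy"],c["rotation"])
hsv=cv2.cvtColor(c["pixels"],cv2.COLOR_RGB2HSV); w=((hsv[...,2]>130)&(hsv[...,1]<70)).astype(np.uint8)
w=cv2.morphologyEx(w,cv2.MORPH_CLOSE,np.ones((7,7),np.uint8))
for i,s,ce,m in blobs(w,300,60000):
    ct=max(cv2.findContours(m.astype(np.uint8),0,1)[0],key=len)
    X=cast(c,ct[:,0],.015,True)[:,:2]; (cc,r)=cv2.minEnclosingCircle(X.astype(np.float32))
    print(s,ce.round(),np.round(cc,4),round(r,4))
print(ctrl.read_state()["t"])
E
```

```text
1.5707963267948966 [0.502, 0.366, 0.004] [ 0.53  0.7   1.52 -0.    0.92 -1.04]
1.5707963267948966 [0.525, -0.087, 0.04] [-0.28  0.56  1.73 -0.    0.85 -1.85]
-1.5707963267948966 [0.502, 0.366, 0.004] [ 0.53  0.7   1.52 -0.    0.92  2.1 ]
-1.5707963267948966 [0.525, -0.087, 0.04] [-0.28  0.56  1.73 -0.    0.85  1.29]
Y 1.5707963267948966
[0.43153826 0.36623414 0.36845378] 65.70646984690485 277.6634598745024 207.73868666716257 [0.09020239 0.70117021 0.70140092 0.09088792]
[ 65  70  13  86 583] [ 70. 113.] [0.4017 0.1083] 0.0551
[ 128  111   68   69 3305] [160. 145.] [0.4501 0.2339] 0.0422
[   0  124   68  170 3934] [ 17. 209.] [ 0.5312 -0.0159] 0.131
[ 252  161   56   59 2566] [280. 190.] [0.5043 0.3702] 0.0347
[  101   224   356   109 13147] [272. 281.] [0.6302 0.3676] 0.2425
[ 489  236   71   56 1186] [528. 259.] [0.6005 0.746 ] 0.0991
[ 489  288   71  132 3371] [541. 379.] [0.8997 0.9942] 0.279
[    0   348   414    72 20317] [199. 392.] [1.0185 0.1117] 0.5095
[422 375  32  33 518] [437. 392.] [0.849  0.6369] 0.0406
5.6583
```

View pics/w1.png

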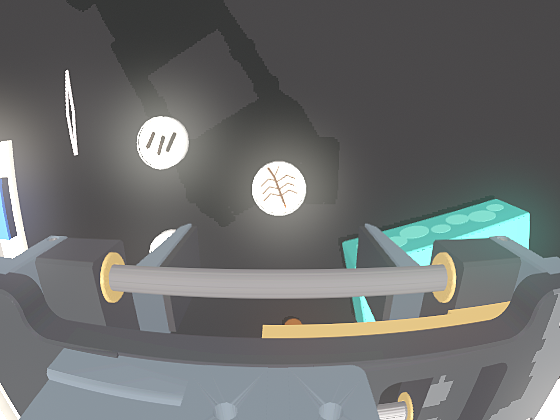

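The stick dish is at wrist (279,189) with clear finger room. The mask has a halo, so I'll use a tighter threshold and then grasp.

```bash
python3 - <<'E'
from h import *
Y=np.pi/2
c=shot("wrist"); g=c["pixels"].min(2)
def circ(T):
    w=cv2.morphologyEx((g>T).astype(np.uint8),cv2.MORPH_CLOSE,np.ones((9,9),np.uint8))
    for i,s,ce,m in blobs(w,1000,6000):
        if np.hypot(*(ce-[279,189]))<15:
            ct=max(cv2.findContours(m.astype(np.uint8),0,1)[0],key=len)
            X=cast(c,ct[:,0],.015,True)[:,:2]; cc,r=cv2.minEnclosingCircle(X.astype(np.float32)); e=cv2.fitEllipse(X.astype(np.float32)*1000)
            return np.array(e[0])/1000,np.array(e[1])
for T in (140,170,190,210,225): print(T,circ(T))
E
```

```text
140 (array([0.50247556, 0.36759912]), array([59.4752655 , 61.57122803]))
170 (array([0.50252319, 0.36763046]), array([59.23154068, 61.27178192]))
190 (array([0.50266815, 0.36759244]), array([59.2299881 , 60.62296677]))
210 (array([0.50273315, 0.3674906 ]), array([59.06978226, 60.19781113]))
225 (array([0.50250226, 0.36750461]), array([59.14020157, 59.61771393]))
```

```bash
python3 - <<'E'
from h import *
Y=np.pi/2; x,y=.5026,.367
ctrl.movel([x,y,.03],vel=.2); print(ctrl.movel([x,y,.004],vel=.05,until_force=8), ctrl.read_state()["ee_pos"])
ctrl.clamp(10); s=ctrl.read_state(); print(s["gripper_width"],s["force"],s["ee_pos"])
ctrl.movel([x,y,.26],vel=.25); print(ctrl.read_state()["gripper_width"])
ctrl.move_ptp([.555,-.087,.24],down(Y))
s=ctrl.read_state(); print(s["gripper_width"],s["ee_pos"],s["t"])
c=shot("wrist","w2"); np.savez("w2.npz",**c)
E
```

```text
False [0.50257417 0.36699665 0.00389267]
0.0006006595685866423 [-0.02758451  0.69760243  0.17196888] [0.5025949  0.36698756 0.00399735]
0.000398929188876292
0.0005775062410987511 [ 0.55520649 -0.08614135  0.23997279] 11.4417
```

View pics/w2.png

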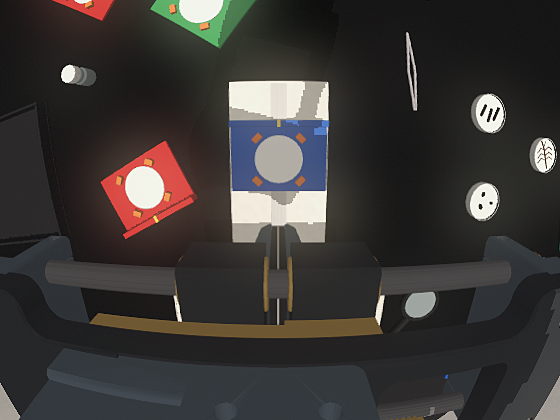

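The grip missed: the fingers closed to 0.6 mm. In this view the dish is still on the bench at (543,155), and the nest is visible at (278,158). I'll measure where the dish is now, along with the nest and track.

```bash
python3 - <<'E'
from h import *
c=dict(np.load("w2.npz")); g=c["pixels"].min(2); px=c["pixels"]; hsv=cv2.cvtColor(px,cv2.COLOR_RGB2HSV)
def fit(c,m,z,fish=True):
    ct=max(cv2.findContours(m.astype(np.uint8),0,1)[0],key=len)
    X=cast(c,ct[:,0],z,fish)[:,:2]; e=cv2.fitEllipse(X.astype(np.float32)*1000); return np.round(np.array(e[0]),1),np.round(e[1],1)
for i,s,ce,m in blobs(cv2.morphologyEx((g>150).astype(np.uint8),cv2.MORPH_CLOSE,np.ones((7,7))),400,3000): print("w",ce.round(),fit(c,m,.015))
# nest: grey-white disk enclosed by blue
bl=((hsv[...,0]>105)&(hsv[...,0]<130)&(hsv[...,1]>120)&(hsv[...,2]>50))
n=(hsv[...,1]<70)&(g>100)
for i,s,ce,m in blobs(n,1000,9000):
    if np.hypot(*(ce-[278,158]))<12: print("nest",s,ce,fit(c,m,.034))
org=(hsv[...,0]<18)&(hsv[...,1]>130)&(hsv[...,2]>80)
for i,s,ce,m in blobs(org,20,300):
    if 240<ce[0]<320 and 120<ce[1]<200: print("org",s[4],ce.round(1),cast(c,ce,.042,True)[0].round(4))
# slab side edges per row
lum=px.max(2)
for r in (86,95,104,112,200,210,220,230):
    xs=np.where(lum[r,215:345]>85)[0]+215; e=cast(c,[[xs.min()-.5,r],[xs.max()+.5,r]],.012,True)[:,:2]; print(r,xs.min(),xs.max(),e.round(4).tolist(),"mid",e.mean(0).round(4))
col=lum[60:130,250]; print("rear row",60+np.argmax(col>85),cast(c,[250,60+np.argmax(col>85)-.5],.012,True).round(4))
t=shot("top"); g=t["pixels"].min(2)
for i,s,ce,m in blobs(cv2.morphologyEx((g>130).astype(np.uint8),cv2.MORPH_CLOSE,np.ones((3,3))),250,500): print("top",ce.round(1),fit(t,m,.015,False))
cv2.imwrite("pics/t2.png",cv2.resize(t["pixels"][150:280,100:260,::-1],None,fx=4,fy=4))
E
```

```text
w [200.   9.] (array([ 322.7, -190.4]), array([35.4, 65.8]))
w [412.  73.] (array([404.9,  95.6]), array([10.3, 98.7]))
w [490. 113.] (array([448. , 232.4]), array([57.6, 58.5]))
w [278. 159.] (array([529. , -85.1]), array([60.9, 61.4]))
w [545. 155.] (array([501.9, 367.3]), array([55.8, 63.3]))
w [144. 187.] (array([ 565.7, -273.7]), array([60. , 60.4]))
w [484. 201.] (array([584.9, 234.9]), array([57. , 58.3]))
w [420. 304.] (array([756.2, 145.5]), array([47.3, 53.6]))
nest [ 254  135   49   49 1847] [278.27720628 158.71683812] (array([527.2, -85.1]), array([59.3, 59.9]))
org 52 [256.7 137.7] [ 0.5004 -0.1113  0.042 ]
org 52 [300.3 137.7] [ 0.5003 -0.0586  0.042 ]
org 50 [256.8 180.5] [ 0.5532 -0.1116  0.042 ]
org 56 [299.5 180.6] [ 0.5533 -0.0589  0.042 ]
86 229 328 [[0.4326, -0.1498], [0.4323, -0.02]] mid [ 0.4325 -0.0849]
95 228 328 [[0.4446, -0.1511], [0.4444, -0.02]] mid [ 0.4445 -0.0856]
104 229 328 [[0.4566, -0.1498], [0.4563, -0.0199]] mid [ 0.4564 -0.0849]
112 229 328 [[0.4671, -0.1499], [0.4669, -0.0198]] mid [ 0.467  -0.0849]
200 231 326 [[0.585, -0.1497], [0.5848, -0.0196]] mid [ 0.5849 -0.0847]
210 231 325 [[0.599, -0.1502], [0.5989, -0.0205]] mid [ 0.5989 -0.0853]
220 232 325 [[0.6133, -0.1493], [0.6131, -0.0199]] mid [ 0.6132 -0.0846]
230 232 324 [[0.6278, -0.1499], [0.6276, -0.0207]] mid [ 0.6277 -0.0853]
rear row 81 [[ 0.4261 -0.1217  0.012 ]]
top [240.5 133.8] (array([756.8, 149. ]), array([50.3, 51.6]))
top [207.8 192.5] (array([584.1, 235.6]), array([58.6, 59.6]))
top [159.5 221.1] (array([502.1, 366.1]), array([57.3, 59.4]))
top [206.9 241.4] (array([447.2, 232.3]), array([58.5, 59.5]))
top [431.2 316.9] (array([ 252.3, -370.1]), array([60.9, 61.5]))
```

View pics/t2.png

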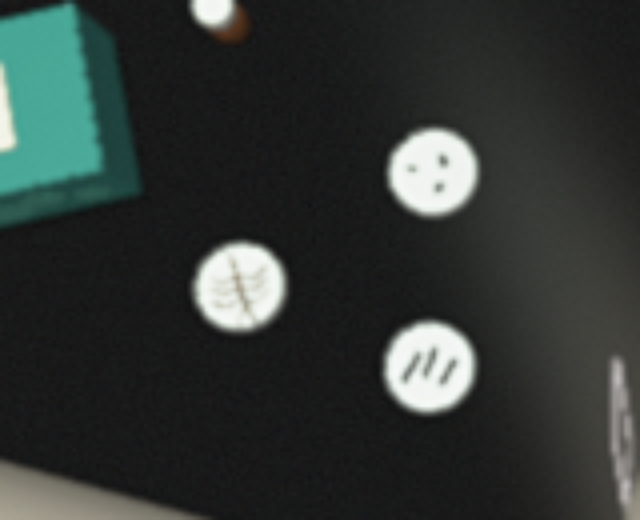

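The dish has not moved at all, so the fingers never touched it. Before retrying I'll check where the TCP projects in the closed-finger picture, where the fingertips show at about (278,227).

```bash
cat >> h.py <<'E'
def projf(c,P):
    f=210/np.tan(np.radians(float(c["fovy"]))/2); d=RM(c["rotation"]).T@(np.array(P)-c["origin"])
    r=np.arctan2(np.hypot(*d[:2]),d[2]); return np.array([c["cx"],c["cy"]])+f*r*d[:2]/np.hypot(*d[:2])
E
python3 - <<'E'
from h import *
c=dict(np.load("w2.npz")); s=ctrl.read_state(); print(s["ee_pos"],s["eef_rot"],s["gripper_width"],c["origin"])
M=RM(s["eef_rot"]); 
for d in (0,.01,.019,.03,.05): print(d,projf(c,s["ee_pos"]-M[:,2]*d).round(1))
cv2.imwrite("pics/tipcrop.png",cv2.resize(c["pixels"][190:330,200:360,::-1],None,fx=4,fy=4))
E
```

```text
[ 0.55522699 -0.08609141  0.24000016] [ 2.52569620e-05 -6.19923827e-04  9.99999806e-01  4.90204417e-05] 0.00022709977910907438 [ 0.48447434 -0.08613312  0.43765511]
0 [277.4 236.4]
0.01 [277.4 241.8]
0.019 [277.4 247.2]
0.03 [277.4 254.4]
0.05 [277.4 269.9]
```

View pics/tipcrop.png

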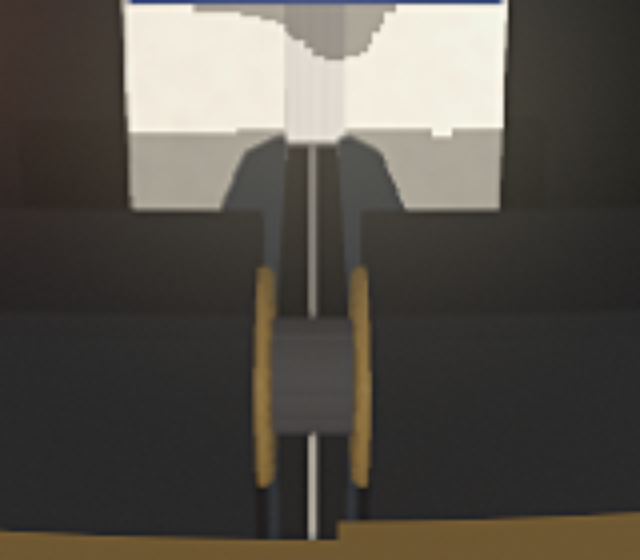

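TCP and fingertips agree within a few mm. I'll go back, descend, and look with the fingers open around the dish before clamping.

```bash
python3 - <<'E'
from h import *
Y=np.pi/2; x,y=.5024,.367
ctrl.release(); ctrl.move_ptp([x,y,.12],down(Y)) 
ctrl.movel([x,y,.004],vel=.12,until_force=8); s=ctrl.read_state(); print(s["ee_pos"],s["gripper_width"],s["t"])
a=shot("scene")["pixels"]; b=shot("wrist")["pixels"]
A=cv2.resize(a[270:420,300:500],None,fx=3,fy=3); A=A[:420]
ctrl.clamp(8); s=ctrl.read_state(); print(s["gripper_width"],s["force"],s["t"])
a=shot("scene")["pixels"]; B=cv2.resize(a[270:420,300:500],None,fx=2,fy=2)
A=cv2.resize(A,(400,300)); b=cv2.resize(b,(400,300)); b2=cv2.resize(shot("wrist")["pixels"],(400,300)); B=cv2.resize(B,(400,300))
cv2.imwrite("pics/g.png",np.vstack([np.hstack([A,B]),np.hstack([b,b2])])[:,:,::-1])
E
```

```text
[0.5028704  0.36722885 0.00470101] 0.0912198694827583 15.775
0.0008036608419372958 [ 0.38961481 -0.99987216 -0.38587447] 17.2333
```

View pics/g.png

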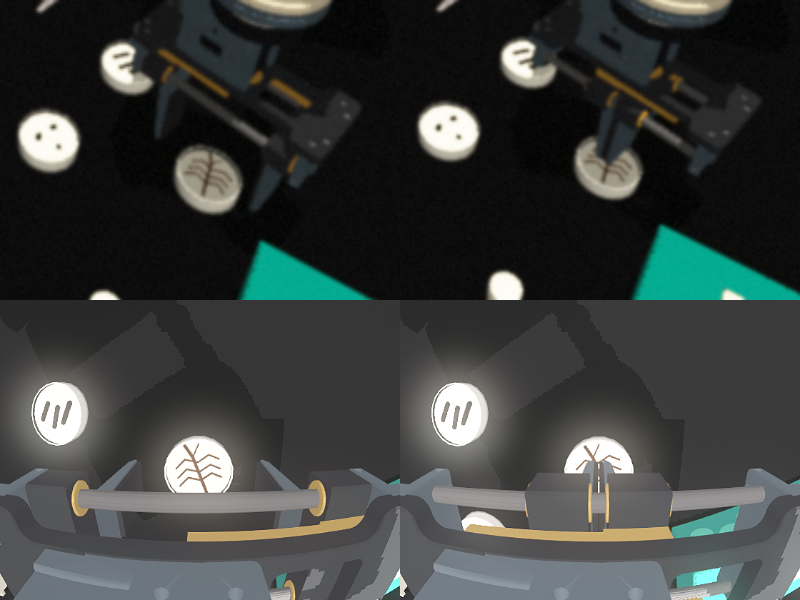

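The left panels (fingers open) show the dish centred between the fingers. The right panels show them closed above the dish top, with the tips over the lid centre at scene ≈(404,352). So the real fingertips sit roughly 15–20 mm higher than the reported TCP. I'll find the offset with a gentle guarded touch on the bench, fingers open around the dish.

```bash
python3 - <<'E'
from h import *
x,y=.5024,.367
ctrl.release(); s=ctrl.read_state(); print(s["ee_pos"],s["force"])
h=ctrl.movel([x,y,-.03],vel=.025,until_force=5); s=ctrl.read_state(); print(h,s["ee_pos"],s["force"],s["t"])
if h:
    z=s["ee_pos"][2]+.004; ctrl.movel([x,y,z],vel=.05); 
    ctrl.clamp(10); s=ctrl.read_state(); print(s["gripper_width"],s["ee_pos"],s["force"],s["t"])
E
```

```text
[0.50238966 0.36701781 0.00400593] [-0.29365297  0.15099497  0.42424868]
True [ 0.50231153  0.36693163 -0.02730929] [-0.98624913 -0.54218292  8.97437349] 19.8667
0.05943337987691118 [ 0.50234813  0.36697053 -0.02339108] [-0.16797335  0.14732259 -1.23787425] 20.7
```

The bench contact at reported z = −0.027 means the real tips are about 27 mm short of the reported TCP along the tool axis. That matches the wrist picture: near tip edge predicted at row 226, seen at 225. The dish is now gripped at 59.4 mm. Next I carry and place it. Nest at (0.527, −0.085); the carriage and track yaw are ≈ 0.

```bash
python3 - <<'E'
from h import *
Y=np.pi/2; nx,ny=.527,-.0851
s=ctrl.read_state(); p=s["ee_pos"]
ctrl.movel([p[0],p[1],.20],vel=.2); print(ctrl.read_state()["gripper_width"])
ctrl.move_ptp([nx,ny,.20],down(Y)); print(ctrl.read_state()["t"])
ctrl.movel([nx,ny,.025],vel=.15); ctrl.pause(.2)
h=ctrl.movel([nx,ny,.0085],vel=.03,until_force=3); s=ctrl.read_state(); print(h,s["ee_pos"],s["force"],s["gripper_width"],s["t"])
ctrl.release(); ctrl.movel([nx,ny,.17],vel=.2)
ctrl.movel([nx+.02,ny,.19],vel=.2)
print(ctrl.read_state()["t"])
c=shot("wrist","w3"); np.savez("w3.npz",**c); shot("scene","s3")
E
```

```text
0.0596608317731728
23.625
True [ 0.52674587 -0.08504929  0.00990659] [ 0.10894901 -0.51511891 -1.62494335] 0.059481857654984094 25.6333
27.525
```

View pics/w3.png

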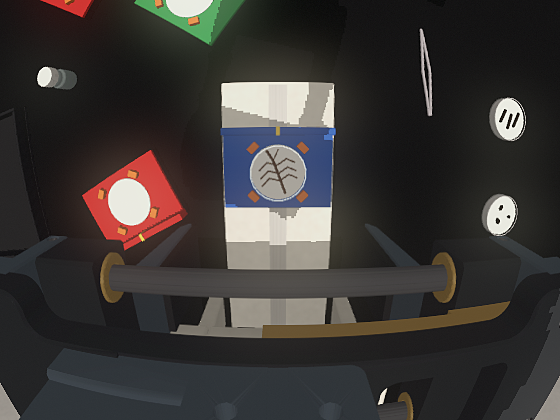

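The dish sits in the nest at (278,172), centred between the four blocks, and the carriage is unmoved. Next, the push: jaws shut, tool leaned 36°, tip point shifted by the 27 mm. I check IK along the whole path first.

```bash
cat > p.py <<'E'
from h import *
a=np.radians(36); zt=np.array([np.sin(a),0,-np.cos(a)]); yt=np.array([0,1.,0])
Q=quat(np.c_[np.cross(yt,zt),yt,zt])
def tcp(face_x,z=.0365,y=-.085): # TCP so that the front corner of the pads is at face_x
    return np.array([face_x-.016*np.cos(a),y,z])+.027*zt
E
python3 - <<'E'
from p import *
c=dict(np.load("w3.npz")); hsv=cv2.cvtColor(c["pixels"],cv2.COLOR_RGB2HSV)
for i,s,ce,m in blobs((hsv[...,0]<18)&(hsv[...,1]>130)&(hsv[...,2]>80),30,300):
    if 235<ce[0]<320 and 130<ce[1]<210: print("org",cast(c,ce,.042,True)[0,:2].round(4))
w=cv2.morphologyEx(((hsv[...,1]<70)&(c["pixels"].min(2)>90)).astype(np.uint8),cv2.MORPH_CLOSE,np.ones((9,9)))
for i,s,ce,m in blobs(w,1000,6000):
    if np.hypot(*(ce-[278,172]))<15:
        ct=max(cv2.findContours(m.astype(np.uint8),0,1)[0],key=len); print("dish",cv2.fitEllipse((cast(c,ct[:,0],.049,True)[:,:2]*1000).astype(np.float32)))
ok=[ctrl.solve_ik(tcp(f,z),Q) for f,z in [(.464,.16),(.464,.0365),(.52,.0365),(.6,.0365),(.665,.0365)]]
for q in ok: print(None if q is None else np.round(q,2))
if all(q is not None for q in ok):
    p=ctrl.read_state()["ee_pos"]; ctrl.clamp(10)
    ctrl.movel([.46,p[1],.24],vel=.25)
    ctrl.move_ptp(tcp(.460,.12),Q); ctrl.movel(tcp(.460),vel=.12); ctrl.pause(.2)
    s=ctrl.read_state(); print(s["t"],s["ee_pos"],tcp(.460),s["gripper_width"],s["force"])
    h=ctrl.movel(tcp(.500),vel=.025,until_force=2); s=ctrl.read_state(); print(h,s["ee_pos"]-tcp(.478),s["force"],s["t"])
    a_=shot("scene")["pixels"][140:320,130:340]; cv2.imwrite("pics/s4.png",cv2.resize(a_,None,fx=3,fy=3)[:,:,::-1])
E
```

```text
org [ 0.5004 -0.1115]
org [ 0.5    -0.0587]
org [ 0.553  -0.1113]
org [ 0.553  -0.0586]
[-0.57  0.25  2.34  1.55  0.32  2.68]
[-0.57  0.75  2.49  2.64  0.72  1.49]
[-0.47  0.69  2.34  2.59  0.53  1.67]
[-0.37  0.67  2.14  2.44  0.34  1.94]
[-0.32  0.69  1.98  2.17  0.23  2.26]
34.1167 [ 0.46319824 -0.08515188  0.01535502] [ 0.46292593 -0.085       0.01465654] 0.0004958151503312693 [-0.00456558 -0.58304291  0.20302759]
True [ 9.04802975e-05  7.48185460e-05 -1.78563600e-04] [-0.48917119  0.02772792  0.09971664] 34.9667
```

View pics/s4.png

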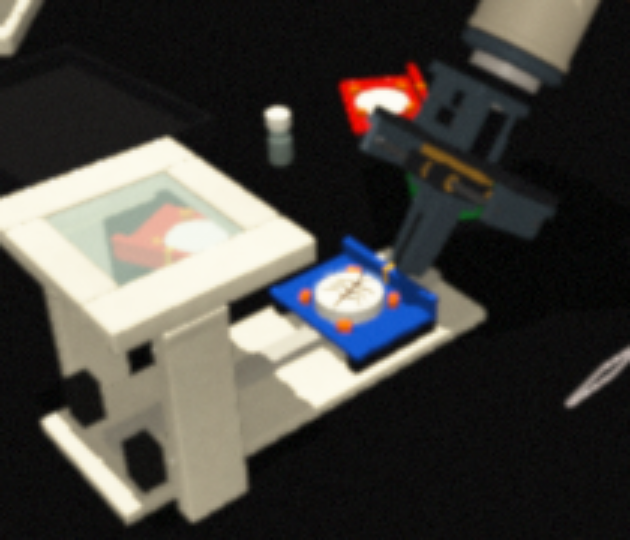

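The tips are on the yellow stripe in the middle of the push face, contact was exactly where predicted (x = 0.478), and the dish is level in its nest. Pushing now.

```bash
python3 - <<'E'
from p import *
h=ctrl.movel(tcp(.635),vel=.035,until_force=12); s=ctrl.read_state(); print(h,s["ee_pos"]-tcp(.635),s["force"],s["t"])
if not h:
    h=ctrl.movel(tcp(.666),vel=.02,until_force=12); s=ctrl.read_state(); print(h,s["ee_pos"]-tcp(.656),s["force"],s["t"],s["joint_positions"].round(2))
    c=shot("scene"); cv2.imwrite("pics/s5.png",cv2.resize(c["pixels"][140:320,130:340],None,fx=3,fy=3)[:,:,::-1])
E
```

```text
False [-1.20646589e-05 -2.26835563e-05  2.34239233e-05] [-3.84401158  0.44689985 -2.58795062] 39.6667
True [-0.00083406 -0.00038987 -0.0008948 ] [-5.48511878 -1.83064186  3.37517858] 40.7 [-0.33  0.68  2.    2.22  0.24  2.22]
```

View pics/s5.png

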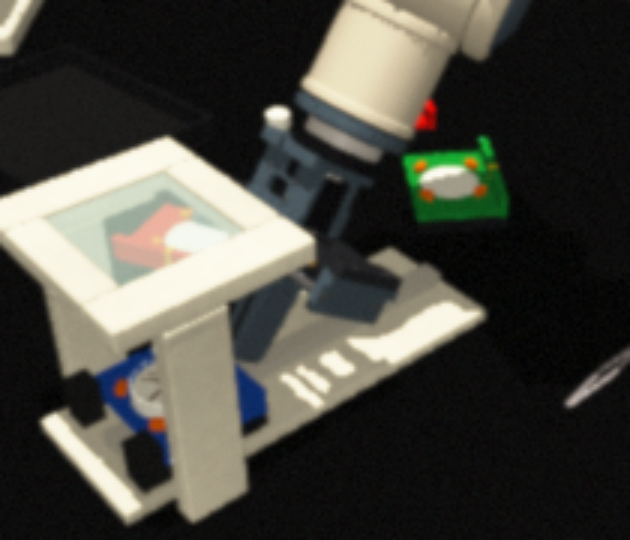

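The stop came at face x = 0.655 (home predicted at 0.656), and the front edge is at the black bumpers. I'll do one gentle confirming nudge, then back straight out and check.

```bash
python3 - <<'E'
from p import *
h=ctrl.movel(tcp(.662),vel=.015,until_force=10); s=ctrl.read_state(); print(h,s["ee_pos"]-tcp(.656),s["force"])
ctrl.movel(tcp(.50),vel=.12); ctrl.movel(tcp(.45,.16),vel=.2); ctrl.pause(.3)
s=ctrl.read_state(); print(s["t"],s["force"])
t=shot("top")["pixels"]; c=shot("scene")["pixels"]
A=cv2.resize(c[170:320,130:290],(400,375)); B=cv2.resize(t[90:270,270:390],(250,375)); C=cv2.resize(t[130:260,100:230],(375,375))[:,:]
cv2.imwrite("pics/f.png",np.hstack([A,B,C[:,:150*1]])[:,:,::-1])
g=t.min(2)
for i,s,ce,m in blobs(cv2.morphologyEx((g>130).astype(np.uint8),cv2.MORPH_CLOSE,np.ones((3,3))),60,500): print("top",ce.round(1),s[4])
E
```

```text
True [-0.00095212 -0.00031659 -0.00145723] [-4.92800109 -1.18486932  3.97951731]
44.3917 [-0.09561997  0.43493588 -0.1793658 ]
top [148.7  82.7] 67
top [175.9  82.8] 66
top [189.5  82.9] 69
top [203.1  82.9] 67
top [240.5 133.8] 260
top [152.7 151.2] 78
top [207.9 192.5] 366
top [390.6 200.5] 406
top [206.9 241.4] 387
top [254.6 257.6] 89
top [431.8 260.3] 88
top [431.1 316.9] 462
```

View pics/f.png

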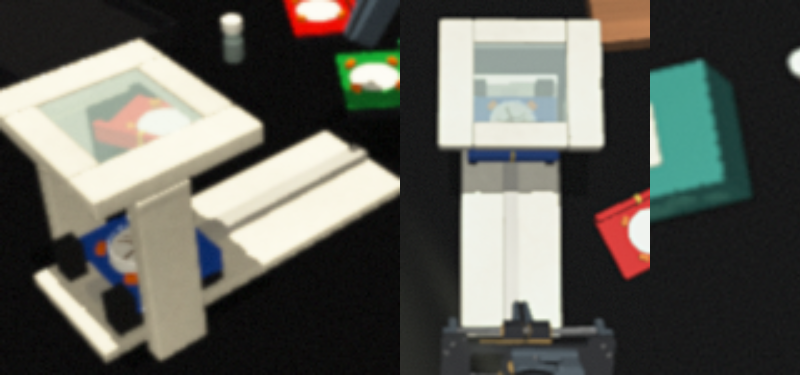

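The carriage is square against both bumpers with the dish in its nest, visible through the glass. The bark and beetles dishes and the vials are at their original pixels, and the robot is clear.

```bash
python3 -c "
from rig import ctrl
ctrl.sign_off(); print(ctrl.read_state()['t'])"
```

```text
the job is handed in; nothing more can be done
the job is handed in; nothing more can be done
```

I set the stick-insect dish in the blue carriage's nest and slid the carriage home against the bumpers. I handed the job in at about 44.4 s of the 58 s allowed.

- **First grasp missed:** the fingers closed above the dish without touching it. A light touch on the bench showed the fingertips about 27 mm short of the reported TCP. I corrected for that, and the second grasp held at 59.4 mm.
- **Placing:** the wrist picture shows the dish flat and centred between the four orange blocks. My numeric check of the dish centre returned nothing, so this rests on the picture alone; the block positions were measured and showed the carriage had not moved.
- **Pushing:** I pushed on the yellow stripe with the tool leaned 36°, contacting where expected at x = 0.478. It ran at about 4 N. It stopped on the 12 N guard with the push face at about x = 0.655 m, against a predicted home of 0.656 m (carriage at about track x = 94 mm). A second light push stopped at the same place.
- **Last checks:** both views show the carriage square against the bumpers and the robot touching nothing. The other two dishes and both vials are within a fraction of a pixel of where they started.

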